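Lock the hook collar on the tool rail of a potting cabinet

ROBOT

A 6-joint arm with a two-finger parallel gripper is mounted at the origin on the work surface. World frame = base frame: x ahead of the robot, y to its left, z up, the work surface at z = 0. Lengths are in m, angles in rad, forces in N, time in s.
With the tool pointing down it reaches from about 0.275 to 1 m from the base axis. Payload 8.4 kg.
Tool frame: the origin (TCP) lies on the centre line of the jaws, within the pads' length; the fingertips stand 25 mm ahead of it and the grasp point (between the pads) lies 6 mm ahead of it; z points along the fingers, y is the direction in which the jaws open and shut (so a half turn about z gives the same grasp; the last joint's range is limited). The gripper opens to 85 mm and grips with 20 to 120 N. Pads are 22 mm wide; open, the fingers measure 114 mm over their backs; the gripper's body (76 mm by 85 mm) begins 54 mm behind the grasp point. The pads swing forward as they close: fully open they stand 13 mm farther back than shut.
Start: joints at [1.152, 0.353, 1.633, -0, 1.155, -0.002], TCP at [0.253, 0.571, 0.256] pointing down, gripper open.
Joint ranges: [-2.63, 2.63], [-0.92, 2.1], [0.06, 2.66], [-1.3, 4.44], [0, 2.69], [-3.02, 3.02]. Speed limits (rad/s): [2.22, 2.22, 2.79, 3.14, 3.14, 3.14].

INTERFACE

Orientations are given as [roll, pitch, yaw] about the fixed x, y, z axes, in that order (R = Rz(yaw) Ry(pitch) Rx(roll)).
In Python, from workcell import bot, viewer gives the robot as it stands. The module is installed in compiled form; this text tells all that it offers.
- The arm moves only by the tool apply_moves, never from a script. Its argument "deltas" is a list that holds one entry, the list of rows, each a list of 7 numbers: the shift along the tool's x, y, z in m, then the turn, a rotation vector about the tool's x, y, z in rad, then the finger opening in m, from 0 to 0.0854. A call has 1 to 5 rows; each row shifts and turns the commanded pose from where the row before left it, along the tool's axes as they then stand; what a row does not reach is not made up. A row lasts 1/12 s, in which the tool goes at most 41.7 mm and 7.16 degrees, less where a joint would pass 70% of its speed; a pose out of reach is approached as far as the arm can. A call is refused whole if a number of a shift passes 0.0417 or a number of a turn 0.125, either way. A call with a gripper value outside its range is refused whole. The fingers move at their own pace and stop on an object; "squeeze" is the grip in N (left out, the last holds). Time passes only in rows, so rows that do not move let the fingers close. It gives the time, the measured TCP pose, the force and the opening at its end, in the units of the state.
- bot.read_state(): the state, without advancing time (a new reading comes with each control period).
- viewer.read_camera(name): name is "scene" or "top" or "wrist"; returns a dict with "color" (420x560x3 uint8, red, green, blue), "fx", "fy", "cx", "cy" (pixels), "eye" and "attitude" of the camera in the world; the wrist camera has in their place "hand_eye" (4x4, takes a point from camera to tool coordinates, whose origin is the TCP and whose axes are the flange's). Camera axes: x right, y down, z forward; pixel columns grow to the right and rows downward; lengths in m; the calibration is good to about 2 mm. A picture is of the moment at which its call begins: read the wrist's pose just before it. There is no depth.
- bot.hand_in(): hands the job in, once; it reports no verdict.
The state is a dict: "time_s": time; "joint_pos": joint angles; "qvel": joint speeds; "tau": joint torques, N m; "eef_pos": TCP position; "ee_rot": TCP orientation; "force": force on the tool from outside, world axes, zero at the start; "wrist_torque": the same for the moment, N m; "grip_width": finger opening in m.
Only numpy, scipy, OpenCV 4.12 (cv2) and the standard library are available. Lean on these libraries where they do the work, as an engineer would, in place of code of your own. Each camera call takes 0.05 s, during which the arm holds its last target. There are 200 camera calls.

TASK

The hook collar on the potting cabinet's tool rail has worked loose and swung over: turn it about the rail until its thumbscrew squarely faces the rail's flat (the side with the red line), and only then tighten the thumbscrew clockwise until its tip bears on the flat and it is snug, about 0.18 N m above what it takes to run it down. Do not overtighten it, do not lean on the rail, leave the four things on the cabinet top where they are, and let go.

Things in the scene. Friction and masses are not known exactly. Their poses are not given: they have to be found in the camera images.
- knob_mid (a point): Centre of the thumbscrew's round knurled black head, 36 mm across, 18 mm tall, on an 8 mm stem, 60 mm from the rail's axis at the start. z is the screw axis, outward from the rail. Clockwise seen from outside (negative about z) runs it in, the head moving 6 mm inward per radian; it starts loose and turns 3.4 rad in all. Friction of about 0.32 N m resists turning and keeps it where it is left (a stopped hand feels less than this).
- boss (a point): Mouth of the threaded boss on the collar where the screw enters, 24 mm from the rail's axis; z along the screw, outward. Facing the flat, the tip meets it after 0.8 to 2.05 rad of turning (unknown, to be felt). Then its force on the rail grows about 80 N per rad, the turning moment 0.006 N m per newton. Snug: 30 N (0.18 N m over the running moment). Under 16 N (0.1 N m) is loose, over 44 N (0.26 N m) overtight.
- collar: Aluminium hook collar, 40 mm across, 22 mm long, on the rail 30 mm to the +y side of its middle. Origin on the rail's axis; y along the rail, z towards the thumbscrew. It turns about y only, up to 1.3 rad either way, against 0.25 N m of friction, and stays where it is left. It starts leaning 0.55 to 0.85 rad from upright towards the cabinet's front (door side, its -x).
- hook (a point): Bottom of the collar's steel hook, 61 mm from the rail's axis to the outside, opposite the thumbscrew; it hangs down when the thumbscrew is up.
- rail: Level steel rail, 22 mm round with one flat milled along its whole length, 7.5 mm from the axis, marked with a red line. Origin on its axis, midway between its two posts (270 mm clear between their clamp blocks); y along the rail, z square out of the flat. The axis is 78 mm above the cabinet top. The rail is clamped fast, with the flat facing up to within 0.2 rad.
- flat (a point): Point on the middle of the rail's flat under the collar; z square out of the flat, y along the rail.
- cabinet: Compact potting cabinet, 280 mm deep (x), 460 mm wide (y), 140 mm high, white laminated top, its small door open towards the robot. Origin at the centre of its underside. Fixed.
- pot: Speckled white ceramic pot, 78 mm wide, 70 mm high, on the cabinet top behind the rail. Origin under its centre.
- funnel: Aluminium funnel standing upside down, 72 mm wide, 72 mm high, on the cabinet top behind the rail. Origin under its centre.
- dibber: Black plastic dibber, 120 mm long, 19 mm thick, lying on the cabinet top in front of the rail. Origin under its middle.
- tweezers: Steel tweezers, 120 mm long, 6 mm high, lying on the cabinet top in front of the rail. Origin under their middle.

How it is judged:
By the outcome, as a careful person would: the job done as asked, in the order asked, and still so for the second after the job is handed in, with the robot touching nothing.
It also fails if it takes over 72 s, if anything falls off the work surface, if the arm or the gripper's body presses on something with over 40 N, if the wrist force passes 120 N, or if a joint passes its speed limit or range.

## Working session

There is one attempt and no reset: what is moved stays moved. The work goes in short steps, Python scripts to look and compute and a tool call to move; the robot and the scene stay as the last step left them, time stands still between calls to the robot, and variables do not carry over. Pictures are saved under pics/ and viewed, about 8 in all and at most 12, crops included, and the job is handed in when it is done.

Besides the shell and the picture viewer there is one more tool, called after "Call:" in YAML: its name, and indented under it one key for each argument. apply_moves: Moves the arm, as the interface text tells. Its arguments: {"type":"object","properties":{"deltas":{"type":"array","items":{"type":"array","items":{"type":"array","items":{"type":"number"}}}},"squeeze":{"type":"number"}},"required":["deltas"]}

```bash
mkdir -p pics; python3 - <<'E'
from workcell import bot, viewer
import cv2,json
s=bot.read_state(); print(s)
for n in("scene","top"):
    c=viewer.read_camera(n); cv2.imwrite(f"pics/{n}0.png",c["color"][:,:,::-1]); print(n,{k:v for k,v in c.items() if k!="color"})
E
```

```text
{'time_s': 0.0, 'joint_pos': array([ 1.15162130e+00,  3.53607496e-01,  1.63415445e+00,  3.76547700e-05,
        1.15519135e+00, -2.40840396e-03]), 'qvel': array([-0.00033117, -0.00117552, -0.00106803,  0.00177993,  0.00053181,
       -0.00057024]), 'tau': array([-1.98020280e-03, -6.05272579e+01, -3.42055929e+01, -3.17588783e-04,
        9.99634067e-03, -1.51553769e-05]), 'eef_pos': array([0.25281589, 0.57109406, 0.25557835]), 'ee_rot': array([-3.14023210e+00, -3.77054605e-05,  2.72481078e+00]), 'force': array([-0.76795708, -0.32165081, -0.4260946 ]), 'wrist_torque': array([-0.06975905,  0.00506354,  0.01851474]), 'grip_width': 0.08512550728564686}
scene {'fx': 507.3192889890217, 'fy': 507.3192889890217, 'cx': 287.92134318169497, 'cy': 211.53776431925024, 'eye': array([1.13119576, 0.33686889, 0.82946089]), 'attitude': array([-2.35709949, -0.00446186,  2.04745947])}
top {'fx': 387.98462909694695, 'fy': 387.98462909694695, 'cx': 275.8107965854854, 'cy': 214.94262799794484, 'eye': array([0.52938235, 0.05186215, 0.83977786]), 'attitude': array([-3.0643947 ,  0.02431084, -1.56198231])}
```

View pics/scene0.png

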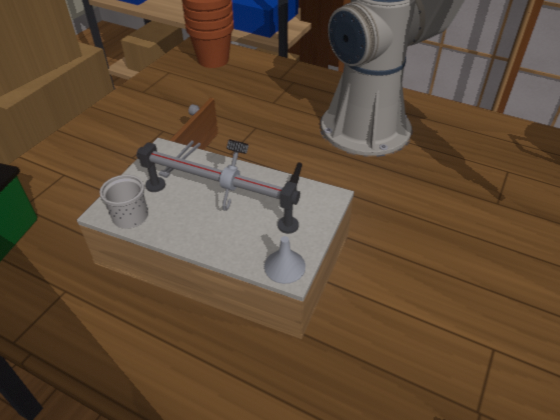

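View pics/top0.png

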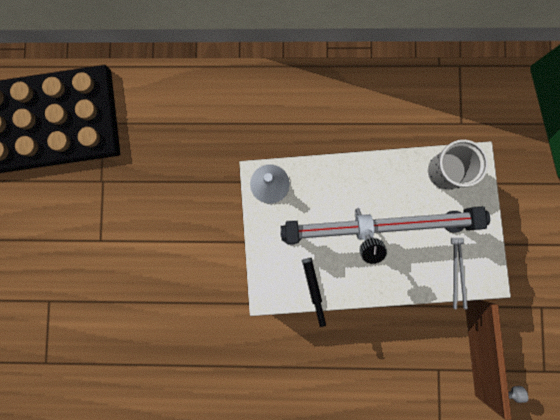

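The top view shows the rail running from (291,231) to (480,218), with the collar at (366,226) and the black knob at (373,251). In the scene view the knob is at (237,146) and the collar at (229,177). The dibber and tweezers lie in front, and the pot and funnel behind.

```bash
cat > h.py <<'E'
from workcell import bot, viewer
import numpy as np, cv2
from scipy.spatial.transform import Rotation as Ro
np.set_printoptions(precision=4,suppress=True)
def R(e): return Ro.from_euler('xyz',e).as_matrix()
def ray(c,u,v):
    d=np.array([(u-c["cx"])/c["fx"],(v-c["cy"])/c["fy"],1]); 
    return np.array(c["eye"]),R(c["attitude"])@(d/np.linalg.norm(d))
def plane(c,u,v,z):
    e,d=ray(c,u,v); return e+d*(z-e[2])/d[2]
def tri(rs):
    A=sum(np.eye(3)-np.outer(d,d) for e,d in rs); b=sum((np.eye(3)-np.outer(d,d))@e for e,d in rs)
    p=np.linalg.solve(A,b); return p,[np.linalg.norm(np.cross(p-e,d)) for e,d in rs]
def wrist(name=None):
    s=bot.read_state(); c=viewer.read_camera("wrist"); T=np.eye(4); T[:3,:3]=R(s["ee_rot"]); T[:3,3]=s["eef_pos"]
    W=T@c["hand_eye"]; c["eye"]=W[:3,3]; c["attitude"]=Ro.from_matrix(W[:3,:3]).as_euler('xyz')
    if name: cv2.imwrite(name,c["color"][:,:,::-1])
    return s,c
E
python3 - <<'E'
from h import *
t=viewer.read_camera("top"); s=viewer.read_camera("scene")
print("corners",[plane(t,u,v,.14)[:2] for u,v in((240,161),(491,142),(509,298),(250,315))])
# red line in top
def red(c):
    r,g,b=[c["color"][:,:,i].astype(int) for i in range(3)]
    return (r>g+50)&(r>b+50)&(abs(g-b)<25)
m=red(t); m[:205]=0;m[245:]=0; m[:,:290]=0;m[:,480:]=0
v,u=np.nonzero(m); print(len(u),u.min(),u.max()); k=np.polyfit(u,v,1)
P=[plane(t,x,np.polyval(k,x),.2255) for x in(305,465)]; print("red line z.2255",P)
d=P[1]-P[0]; print("dir angle from +y",np.arctan2(-d[0],d[1]))
for n,a,b in(("knob",(373,251),(237,146)),("collar",(366,226),(229,177)),("clampL",(291,231),(290,194)),("clampR",(480,218),(148,156))):
    print(n,tri([ray(t,*a),ray(s,*b)]))
cv2.imwrite("pics/z.png",np.hstack([cv2.resize(t["color"][170:290,300:440],None,fx=2.8,fy=2.8,interpolation=2),cv2.resize(s["color"][110:230,170:310],None,fx=2.8,fy=2.8,interpolation=2)])[:,:,::-1])
E
```

```text
corners [array([0.6821, 0.1359]), array([ 0.7186, -0.3194]), array([ 0.44  , -0.3412]), array([0.4047, 0.1137])]
293 299 470
red line z.2255 [array([0.5531, 0.0209, 0.2255]), array([ 0.574 , -0.2297,  0.2255])]
dir angle from +y -3.058541048098012
knob (array([ 0.5219, -0.0777,  0.2637]), [np.float64(0.0006626348339113364), np.float64(0.0006626348339113286)])
collar (array([ 0.5604, -0.0759,  0.2202]), [np.float64(0.00036643976399301797), np.float64(0.00036643976399287675)])
clampL (array([0.5512, 0.0436, 0.222 ]), [np.float64(0.0008082545347891351), np.float64(0.0008082545347891241)])
clampR (array([ 0.5736, -0.2554,  0.213 ]), [np.float64(0.0036507476847948274), np.float64(0.0036507476847947497)])
```

View pics/z.png

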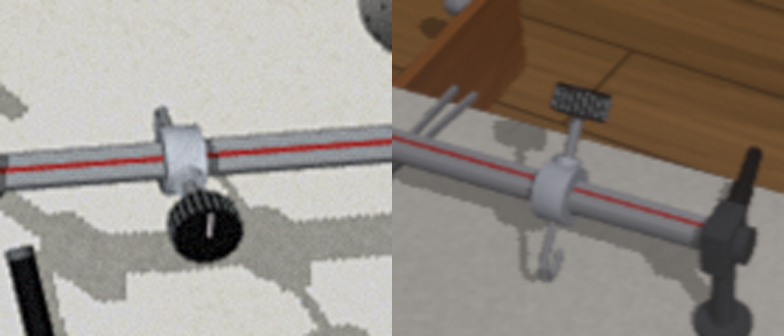

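Lean comes out at about 0.70 rad and the knob sits 60 mm from the axis, which fits the description. I'll move to a viewing pose above the collar next.

```bash
cat >> h.py <<'E'
from scipy.linalg import logm,expm
def pose(s): T=np.eye(4);T[:3,:3]=R(s["ee_rot"]);T[:3,3]=s["eef_pos"];return T
C=0.083; yc=np.array([-np.sin(C),np.cos(C),0]); xc=np.array([np.cos(C),np.sin(C),0]); zc=np.array([0,0,1.])
A=np.array([.5605,-.077,.218])  # rail axis at collar
def target(lean,r,off=0,yawt=0,axis=None):
    "tool pointing at rail axis from direction leaning `lean` to -xc, TCP r from axis; yawt = turn about tool z"
    a=A if axis is None else axis
    n=-np.sin(lean)*xc+np.cos(lean)*zc; z=-n; y=yc; x=np.cross(y,z)
    T=np.eye(4); T[:3,:3]=np.c_[x,y,z]@Ro.from_rotvec([0,0,yawt]).as_matrix(); T[:3,3]=a+n*r; return T
def rows(T0,T1):
    D=np.linalg.inv(T0)@T1; L=np.real(logm(D)); v=L[:3,3]; w=np.array([L[2,1],L[0,2],L[1,0]])
    n=int(np.ceil(max(np.linalg.norm(v)/.039,np.linalg.norm(w)/.12))); 
    E=np.real(expm(L/n)); print("n",n,"row",E[:3,3],w/n); return n
E
python3 - <<'E'
from h import *
s=bot.read_state(); T=pose(s)
up=T.copy(); up[2,3]=.40
V=target(0,.20); rows(T,V); print(V)
c=viewer.read_camera("wrist"); print(c["hand_eye"],c["fx"])
E
```

```text
n 20 row [-0.0211 -0.0295 -0.0081] [-0.    -0.    -0.025]
[[-0.9966 -0.0829  0.      0.5605]
 [-0.0829  0.9966  0.     -0.077 ]
 [ 0.      0.     -1.      0.418 ]
 [ 0.      0.      0.      1.    ]]
[[-0.0008 -0.957  -0.2902  0.0746]
 [ 1.     -0.0009  0.0001 -0.0008]
 [-0.0004 -0.2902  0.957  -0.1183]
 [ 0.      0.      0.      1.    ]] 325.3466700294155
```

Call:
apply_moves:
  deltas:
    - [[-0.021, -0.0295, -0.016, 0, 0, -0.025, 0.085], [-0.021, -0.0295, -0.016, 0, 0, -0.025, 0.085], [-0.021, -0.0295, -0.016, 0, 0, -0.025, 0.085], [-0.021, -0.0295, -0.016, 0, 0, -0.025, 0.085], [-0.021, -0.0295, -0.016, 0, 0, -0.025, 0.085]]

```text
time_s: 0.67
eef_pos: [0.298, 0.3946, 0.3368]
ee_rot: [-3.141, -0.0, 2.852]
force: [0.9, 0.4, 1.1]
grip_width: 0.0847
```

Call:
apply_moves:
  deltas:
    - [[-0.021, -0.0295, -0.016, 0, 0, -0.025, 0.085], [-0.021, -0.0295, -0.016, 0, 0, -0.025, 0.085], [-0.021, -0.0295, -0.016, 0, 0, -0.025, 0.085], [-0.021, -0.0295, -0.016, 0, 0, -0.025, 0.085], [-0.021, -0.0295, -0.016, 0, 0, -0.025, 0.085]]

```text
time_s: 1.08
eef_pos: [0.3646, 0.2263, 0.4173]
ee_rot: [3.141, 0.0, 2.977]
force: [1.0, 0.0, 0.1]
grip_width: 0.0851
```

Call:
apply_moves:
  deltas:
    - [[-0.021, -0.0295, 0, 0, 0, -0.025, 0.085], [-0.021, -0.0295, 0, 0, 0, -0.025, 0.085], [-0.021, -0.0295, 0, 0, 0, -0.025, 0.085], [-0.021, -0.0295, 0, 0, 0, -0.025, 0.085], [-0.021, -0.0295, 0, 0, 0, -0.025, 0.085]]

```text
time_s: 1.5
eef_pos: [0.4521, 0.0675, 0.4166]
ee_rot: [3.141, 0.001, 3.101]
force: [0.4, -0.0, -0.5]
grip_width: 0.0849
```

Call:
apply_moves:
  deltas:
    - [[-0.021, -0.0295, 0, 0, 0, -0.025, 0.085], [-0.021, -0.0295, 0, 0, 0, -0.025, 0.085], [-0.021, -0.0295, 0, 0, 0, -0.025, 0.085], [-0.021, -0.0295, 0, 0, 0, -0.025, 0.085], [-0.021, -0.0295, 0, 0, 0, -0.025, 0.085]]

```text
time_s: 1.92
eef_pos: [0.5585, -0.079, 0.4163]
ee_rot: [-3.142, 0.0, -3.058]
force: [1.3, 0.1, 0.1]
grip_width: 0.0851
```

```bash
python3 - <<'E'
from h import *
s=bot.read_state(); print(s["joint_pos"],s["eef_pos"],s["time_s"]); rows(pose(s),target(0,.14))
E
```

```text
[-0.1433  0.144   1.5571  0.      1.4404 -1.798 ] [ 0.5585 -0.079   0.4163] 1.9167
n 2 row [-0.0011  0.0009  0.0291] [-0.      0.0001  0.0005]
```

Call:
apply_moves:
  deltas:
    - [[-0.001, 0.001, 0.029, 0, 0, 0, 0.085], [-0.001, 0.001, 0.029, 0, 0, 0, 0.085], [0, 0, 0, 0, 0, 0, 0.085]]

```text
time_s: 2.17
eef_pos: [0.5575, -0.0752, 0.3526]
ee_rot: [3.14, -0.008, -3.059]
force: [-1.2, 0.2, -1.3]
grip_width: 0.085
```

```bash
python3 - <<'E'
from h import *
s,c=wrist("pics/w1.png"); print(s["eef_pos"],c["eye"])
im=cv2.imread("pics/w1.png"); cv2.imwrite("pics/w1b.png",cv2.resize(im,(784,588)))
E
```

```text
[ 0.5575 -0.0752  0.3526] [ 0.4839 -0.0819  0.4716]
```

View pics/w1b.png

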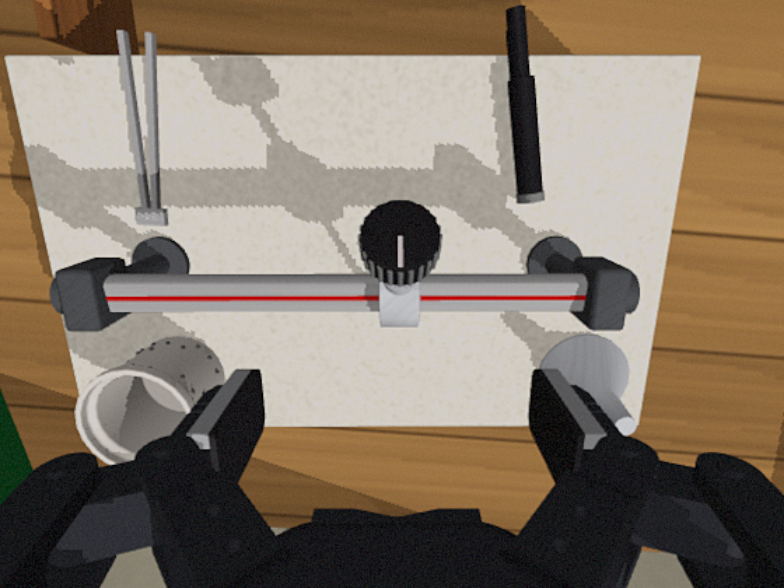

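The wrist view shows the rail level across the image. In display pixels its edges are at rows 274 and 312, the red line at 298 and the knob top centre at (400,238). Next I'll measure the line against the rail edges.

```bash
python3 - <<'E'
from h import *
s,c=wrist(); im=c["color"].astype(float)
red=(im[:,:,0]>im[:,:,1]+60); red[:195]=0;red[230:]=0
v,u=np.nonzero(red); ok=(u>90)&(u<410); k=np.polyfit(u[ok],v[ok],1); print("red slope",k)
for nm,(a,b) in dict(L=(95,255),R=(310,350)).items():
    us=np.arange(a,b); off=np.arange(-22,16,.5)
    P=np.array([[cv2.remap(im.astype(np.float32),np.full((1,1),x,np.float32),np.full((1,1),y,np.float32),1)[0,0] if 0 else [0,0,0] for y in [0]] for x in [0]])
    U,O=np.meshgrid(us,off); M=cv2.remap(im.astype(np.float32),U.astype(np.float32),(np.polyval(k,U)+O).astype(np.float32),1)
    p=M.mean(1); print(nm); print("\n".join(f"{o:.1f} {q.astype(int)}" for o,q in zip(off,p)))
E
```

```text
red slope [ -0.002 210.715]
L
-22.0 [166 162 155]
-21.5 [166 162 155]
-21.0 [166 162 155]
-20.5 [166 163 156]
-20.0 [168 164 157]
-19.5 [169 165 158]
-19.0 [168 165 157]
-18.5 [167 163 156]
-18.0 [160 156 149]
-17.5 [147 143 137]
-17.0 [125 123 118]
-16.5 [97 95 95]
-16.0 [92 90 91]
-15.5 [101 100 100]
-15.0 [106 105 105]
-14.5 [110 108 108]
-14.0 [112 111 111]
-13.5 [115 113 113]
-13.0 [118 116 116]
-12.5 [120 119 119]
-12.0 [124 123 123]
-11.5 [129 127 127]
-11.0 [138 136 136]
-10.5 [149 147 147]
-10.0 [156 154 154]
-9.5 [162 160 160]
-9.0 [163 161 162]
-8.5 [163 161 161]
-8.0 [163 161 161]
-7.5 [163 161 161]
-7.0 [164 162 162]
-6.5 [165 163 163]
-6.0 [165 164 164]
-5.5 [166 164 164]
-5.0 [165 164 165]
-4.5 [165 164 164]
-4.0 [164 165 166]
-3.5 [162 167 168]
-3.0 [162 164 164]
-2.5 [162 158 159]
-2.0 [166 117 117]
-1.5 [171  62  59]
-1.0 [178  29  26]
-0.5 [186   7   5]
0.0 [188   3   1]
0.5 [187   6   4]
1.0 [185  47  45]
1.5 [181 100 100]
2.0 [172 136 137]
2.5 [163 166 167]
3.0 [161 170 171]
3.5 [162 165 165]
4.0 [163 163 164]
4.5 [165 163 164]
5.0 [166 164 164]
5.5 [166 165 165]
[... 1117 characters left out ...]
3.0 [170 174 175]
-2.5 [173 171 172]
-2.0 [176 162 162]
-1.5 [181 101  98]
-1.0 [186  43  38]
-0.5 [187  21  18]
0.0 [188   2   0]
0.5 [187  15  11]
1.0 [187  31  24]
1.5 [183  80  77]
2.0 [179 126 127]
2.5 [172 153 154]
3.0 [166 177 178]
3.5 [166 171 172]
4.0 [166 166 167]
4.5 [167 167 167]
5.0 [169 167 168]
5.5 [169 168 169]
6.0 [170 169 169]
6.5 [171 169 169]
7.0 [171 169 169]
7.5 [170 169 169]
8.0 [170 168 169]
8.5 [167 166 166]
9.0 [166 164 163]
9.5 [174 171 166]
10.0 [184 178 170]
10.5 [200 195 185]
11.0 [215 209 199]
11.5 [212 207 198]
12.0 [210 205 196]
12.5 [210 205 197]
13.0 [210 205 197]
13.5 [210 205 198]
14.0 [210 205 198]
14.5 [210 205 198]
15.0 [210 205 198]
15.5 [210 205 197]
```

```bash
python3 - <<'E'
from h import *
from scipy.optimize import brentq
s,c=wrist()
def flat(u,top,red,bot,near):
    v0=-.002*u+210.715
    def r2(o):
        e,d=ray(c,u,v0+o); d=np.array([d@xc,d[2]]); return np.array([e@xc,e[2]]),np.arctan2(d[0],-d[1])
    e,a=r2(top); _,b=r2(bot); m=(a+b)/2; D=.011/np.sin((b-a)/2)
    ax=e+D*np.array([np.sin(m),-np.cos(m)])
    # absolute alternative: axis from known height .218
    D2=(e[1]-.218)/np.cos(m); ax2=e+D2*np.array([np.sin(m),-np.cos(m)])
    out=[]
    for X in (ax,ax2):
        def ang(ph,q): # q tangential offset towards -x
            n=np.array([-np.sin(ph),np.cos(ph)]);t=np.array([-np.cos(ph),-np.sin(ph)]); p=X+.0075*n+q*t-e; return np.arctan2(p[0],-p[1])
        out.append([brentq(lambda p:ang(p,0)-r2(red)[1],-.6,.6),brentq(lambda p:ang(p,.00805)-r2(near)[1],-.7,.7) if (ang(-.7,.00805)-r2(near)[1])*(ang(.7,.00805)-r2(near)[1])<0 else None])
    print("view angle",m,"axis",ax,"D",D,D2,"phi(red,edge)",out)
flat(175,-17.1,-.05,9.85,-10.7)
flat(330,-17.3,.05,9.9,-10.6)
print("A proj",A@xc)
e,d=ray(c,400/1.4,240/1.4)
E
```

```text
view angle 0.29078575194107487 axis [0.5526 0.2218] D 0.26586396809503493 0.26980866794131403 phi(red,edge) [[-0.09814032005735754, 0.0013669995052284084], [-0.10442021561447275, 0.010552889595054876]]
view angle 0.2899847408961631 axis [0.5517 0.2241] D 0.26335931242220406 0.26974409209373523 phi(red,edge) [[-0.11503586082987634, -0.01952709614641025], [-0.12578780636510384, -0.005181299126859132]]
A proj 0.5521868012510858
```

```bash
python3 - <<'E'
from h import *
s,c=wrist(); T=pose(s)
V=target(-.29,.2); A2=np.array([.5605,-.077,.218])
ce=V[:3,:3]@c["hand_eye"][:3,3]; V[:3,3]=A2+zc*.19-ce; print(V, "camdir",V[:3,:3]@c["hand_eye"][:3,2])
tip=V[:3,3]+V[:3,:3]@[0,0,.025]; print("tip rel A (xc,z)",(tip-A)@xc,(tip-A)[2]); rows(T,V)
# knob top face centre ray in this picture, height .218+.069*cos L
e,d=ray(c,400/1.4,238/1.4)
for L in(.65,.7,.75): n=-np.sin(L)*xc+np.cos(L)*zc; z=.218+.069*n[2]; p=e+d*(z-e[2])/d[2]; print(L,(p-A)@xc,(p-A)@yc,-.069*np.sin(L))
E
```

```text
[[-0.9549 -0.0829 -0.285   0.5983]
 [-0.0794  0.9966 -0.0237 -0.0735]
 [ 0.286   0.     -0.9582  0.2732]
 [ 0.      0.      0.      1.    ]] camdir [ 0.0046  0.0004 -1.    ]
tip rel A (xc,z) 0.03080435672585261 0.031230815473718698
n 3 row [-0.0155 -0.0006  0.0275] [-0.0001  0.0969  0.0002]
0.65 -0.03781568025242448 0.0035840512313630745 -0.04175786199578673
0.7 -0.037420263746519127 0.0036033281513012413 -0.04445102041940068
0.75 -0.03700065128754272 0.0036237846463032 -0.047033074441610055
```

Call:
apply_moves:
  deltas:
    - [[-0.0155, 0, 0.0275, 0, 0.097, 0, 0.085], [-0.0155, 0, 0.0275, 0, 0.097, 0, 0.085], [-0.0155, 0, 0.0275, 0, 0.097, 0, 0.085], [0, 0, 0, 0, 0, 0, 0.085], [0, 0, 0, 0, 0, 0, 0.085]]

```text
time_s: 2.78
eef_pos: [0.5982, -0.0712, 0.2691]
ee_rot: [3.141, -0.296, -3.057]
force: [-0.1, 0.4, -0.1]
grip_width: 0.0851
```

```bash
python3 - <<'E'
from h import *
s,c=wrist("pics/w2.png"); print(s["eef_pos"],c["eye"],s["force"]); im=cv2.imread("pics/w2.png")
cv2.imwrite("pics/w2b.png",cv2.resize(im,(784,588),interpolation=2))
E
```

```text
[ 0.5982 -0.0712  0.2691] [ 0.5609 -0.0749  0.4039] [-0.1244  0.3829 -0.1112]
```

View pics/w2b.png

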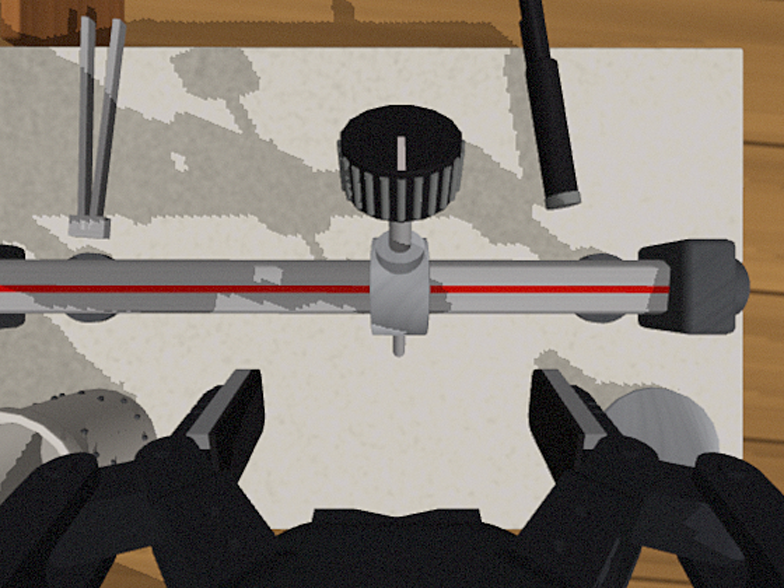

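Looking straight down, the rail's display edges are near rows 260 and 313, the red line is at 289 and the collar spans columns 371–429. The knob face is centred near (402,147). Next step: the profile on the lit stretch.

```bash
python3 - <<'E'
from h import *
s,c=wrist(); im=c["color"].astype(np.float32)
red=(im[:,:,0]>im[:,:,1]+60); red[:195]=0;red[220:]=0
v,u=np.nonzero(red); ok=(u<262)|(u>310); ok&=u<470; k=np.polyfit(u[ok],v[ok],1); print("red",k)
off=np.arange(-24,22,.5); cols=[]
for a,b in((20,150),(345,450)):
    U,O=np.meshgrid(np.arange(a,b),off); cols.append(cv2.remap(im,U.astype(np.float32),(np.polyval(k,U)+O).astype(np.float32),1).mean(1)[:,1])
for i in range(0,len(off),1):
    if abs(off[i])>12 or abs(off[i])<4: print(off[i],int(cols[0][i]),int(cols[1][i]),end=" | ")
E
```

```text
red [  0.0013 204.8715]
-24.0 162 160 | -23.5 160 158 | -23.0 159 157 | -22.5 159 156 | -22.0 159 152 | -21.5 155 146 | -21.0 150 127 | -20.5 119 102 | -20.0 88 94 | -19.5 90 94 | -19.0 94 97 | -18.5 98 101 | -18.0 102 104 | -17.5 103 107 | -17.0 105 112 | -16.5 107 119 | -16.0 108 130 | -15.5 110 142 | -15.0 112 150 | -14.5 113 157 | -14.0 113 159 | -13.5 112 159 | -13.0 112 159 | -12.5 111 159 | -3.5 112 164 | -3.0 106 136 | -2.5 69 100 | -2.0 30 59 | -1.5 17 15 | -1.0 6 8 | -0.5 7 13 | 0.0 8 13 | 0.5 7 13 | 1.0 6 9 | 1.5 12 4 | 2.0 19 44 | 2.5 49 99 | 3.0 80 137 | 3.5 101 169 | 12.5 136 164 | 13.0 139 165 | 13.5 140 166 | 14.0 141 163 | 14.5 136 160 | 15.0 131 148 | 15.5 117 132 | 16.0 104 124 | 16.5 112 118 | 17.0 121 125 | 17.5 134 137 | 18.0 147 149 | 18.5 153 159 | 19.0 160 163 | 19.5 160 164 | 20.0 160 166 | 20.5 161 168 | 21.0 163 170 | 21.5 165 173 |
```

```bash
python3 - <<'E'
from h import *
s,c=wrist()
def sec(u,offs):
    r=[]
    for o in offs:
        e,d=ray(c,u,.0013*u+204.87+o); r.append(np.arctan2(d@xc,-d[2]))
    return e,r
for u,o in((85,(-20.6,0,17.8)),(400,(-20.9,0,17.7))):
    e,(a,r,b)=sec(u,o); m=(a+b)/2; D=.011/np.sin((b-a)/2); D2=(e[2]-.218)/np.cos(m)
    x=e@xc+D2*np.sin(m); 
    for d in(D,D2):
        # transverse offset of line about axis in view frame
        t=(d-.0075)*np.tan(r-m); t=(d-np.sqrt(.0075**2-t*t))*np.tan(r-m)
        print(u,"view",m,"D",d,"phi",m*-1*-1*0 - np.arcsin(t/.0075) + m*-1*0, "view-corrected", -(np.arcsin(t/.0075)) + m, "axis xc",x)
# knob face centre & outline
im=c["color"]; g=im.max(2); mk=((g<45)*255).astype(np.uint8); mk[:60]=0; mk[165:]=0; mk[:,:230]=0; mk[:,345:]=0
cs,_=cv2.findContours(mk,0,2); k=max(cs,key=cv2.contourArea); print("knob bbox",cv2.boundingRect(k))
# hypothesise lean: top-face centre px (402,147)/1.4
e,d=ray(c,402/1.4,147/1.4); Ax=.5517
for L in np.arange(.55,.86,.05):
    z=.218+.069*np.cos(L); p=e+d*(z-e[2])/d[2]; print(round(L,2),p@xc-Ax,-.069*np.sin(L),(p-A)@yc)
# bottom-of-disc/stem junction, collar y centre
for u in(371,429): 
    p=plane(c,u/1.4,300/1.4,.23); print("collar edge yc rel A",(p-A)@yc)
E
```

```text
85 view -0.003202233531045484 D 0.18670542584686728 phi -0.1021059542050973 view-corrected -0.10530818773614278 axis xc 0.551176247660185
85 view -0.003202233531045484 D 0.19087836739536304 phi -0.10449269908743822 view-corrected -0.1076949326184837 axis xc 0.551176247660185
400 view -0.002395750092627491 D 0.1857991459623273 phi -0.11632445984334026 view-corrected -0.11872020993596775 axis xc 0.5513301883273343
400 view -0.002395750092627491 D 0.19087793651722376 phi -0.11965458241245283 view-corrected -0.12205033250508032 axis xc 0.5513301883273343
knob bbox (245, 79, 84, 80)
0.55 -0.04023838730410456 -0.03606541879621549 0.0034816998283398164
0.6 -0.040811283159250866 -0.03896033066425745 0.0035059012603868415
0.65 -0.041427646452418476 -0.04175786199578674 0.0035319389323683827
0.7 -0.0420859365963705 -0.0444510204194007 0.0035597477636646435
0.75 -0.04278450820857782 -0.047033074441610076 0.0035892582466799305
0.8 -0.043521615223819254 -0.04949757027206708 0.003620396620575487
0.85 -0.04429541525843417 -0.05183834795468022 0.0036530850556331044
collar edge yc rel A -0.008095067319139424
collar edge yc rel A 0.014687110396734475
```

```bash
cat >> h.py <<'E'
A=A-.0009*xc+.0034*yc; A[2]=.2195
E
python3 - <<'E'
from h import *
s=bot.read_state(); T=pose(s); M=np.eye(4); M[2,3]=-.08; T=T@M
rows(T,target(.645,.14)); rows(target(.645,.14),target(.645,.067)); print(target(.645,.14)[:3,3])
E
```

```text
n 8 row [0.0191 0.0002 0.0004] [-0.0001 -0.1162  0.0001]
n 2 row [-0.      0.      0.0365] [0. 0. 0.]
[ 0.4754 -0.0807  0.3314]
```

Call:
apply_moves:
  deltas:
    - [[0, 0, -0.04, 0, 0, 0, 0.085], [0, 0, -0.04, 0, 0, 0, 0.085]]

```text
time_s: 3.1
eef_pos: [0.619, -0.07, 0.3523]
ee_rot: [-3.141, -0.289, -3.059]
force: [2.4, -0.0, 1.0]
grip_width: 0.0849
```

Call:
apply_moves:
  deltas:
    - [[0.019, 0, 0, 0, -0.117, 0, 0.085], [0.019, 0, 0, 0, -0.117, 0, 0.085], [0.019, 0, 0, 0, -0.117, 0, 0.085], [0.019, 0, 0, 0, -0.117, 0, 0.085]]

```text
time_s: 3.43
eef_pos: [0.5457, -0.0764, 0.3629]
ee_rot: [-3.138, 0.192, -3.058]
force: [-0.4, 0.3, 0.6]
grip_width: 0.0851
```

Call:
apply_moves:
  deltas:
    - [[0.019, 0, 0, 0, -0.117, 0, 0.085], [0.019, 0, 0, 0, -0.117, 0, 0.085], [0.019, 0, 0, 0, -0.117, 0, 0.085], [0.019, 0, 0, 0, -0.117, 0, 0.085], [0, 0, 0, 0, 0, 0, 0.085]]

```text
time_s: 3.85
eef_pos: [0.4691, -0.0792, 0.3291]
ee_rot: [3.139, 0.635, -3.056]
force: [0.3, 0.0, -1.1]
grip_width: 0.085
```

```bash
python3 - <<'E'
from h import *
s,c=wrist("pics/w3.png"); print(s["joint_pos"],s["eef_pos"],s["ee_rot"])
rows(pose(s),target(.645,.14)); rows(pose(s),target(.645,.067))
im=cv2.imread("pics/w3.png"); cv2.imwrite("pics/w3b.png",cv2.resize(im,(784,588),interpolation=2))
E
```

```text
[-0.3335 -0.2222  2.2324  0.454   0.5879 -2.3008] [ 0.4691 -0.0792  0.3291] [ 3.1394  0.635  -3.0564]
n 1 row [-0.0063 -0.0021  0.0019] [ 0.0035 -0.01    0.0018]
n 2 row [-0.0034 -0.0011  0.0374] [ 0.0018 -0.005   0.0009]
```

View pics/w3b.png

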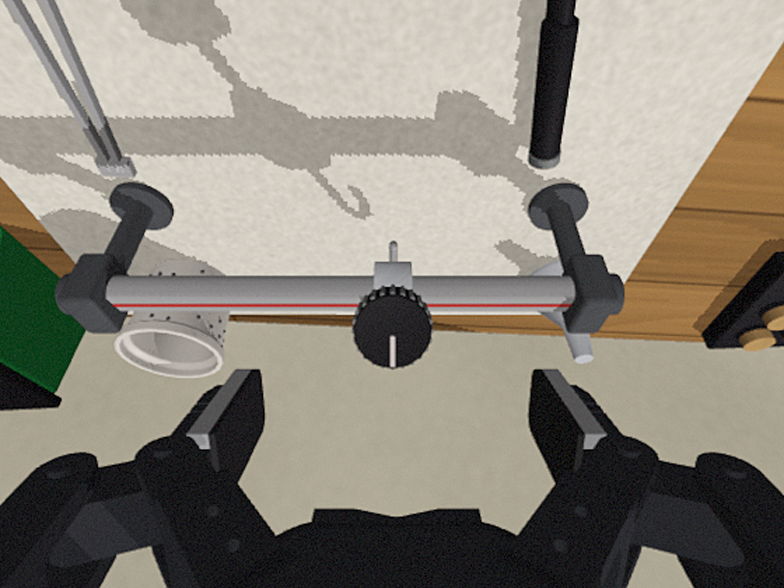

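The knob face centre is at display pixel (392,328), seen nearly along its axis and midway between the fingers. I'll check it against the predicted pixel for a few leans.

```bash
python3 - <<'E'
from h import *
s,c=wrist(); 
for L in(.6,.65,.7,.75):
    p=target(L,.069)[:3,3]; q=R(c["attitude"]).T@(p-c["eye"]); print(L,1.4*(c["fx"]*q[0]/q[2]+c["cx"]),1.4*(c["fy"]*q[1]/q[2]+c["cy"]))
q=R(c["attitude"]).T@(A-c["eye"]);print("axis",1.4*(c["fx"]*q[0]/q[2]+c["cx"]),1.4*(c["fy"]*q[1]/q[2]+c["cy"]))
E
```

```text
0.6 395.8730596502483 335.50760748114664
0.65 395.86489913162984 328.4670686342576
0.7 395.8563054059883 321.2246302766727
0.75 395.8473155774259 313.8136396670626
axis 395.7571184544668 287.2834983872948
```

```bash
python3 - <<'E'
from h import *
s,c=wrist(); H=c["hand_eye"]
im=c["color"]; mk=((im.max(2)<50)*255).astype(np.uint8); mk[:190]=0; mk[270:]=0; mk[:,:240]=0; mk[:,320:]=0
cs,_=cv2.findContours(mk,0,2); k=max(cs,key=cv2.contourArea); bb=cv2.boundingRect(k); print("bbox",bb)
# face ellipse: use lower part: bottom row and width
cu=bb[0]+bb[2]/2
for cv_ in(328/1.4,bb[1]+bb[3]-27):
  d=np.array([(cu-c["cx"])/c["fx"],(cv_-c["cy"])/c["fy"],1]); e=H[:3,3]; d=H[:3,:3]@d
  for z in(.066,.071,.076): print(cv_,z,(e+d*(z-e[2])/d[2])[:2])
print("face width -> depth",.036*c["fx"]/bb[2], "expected depth to .071:", ((.071-H[2,3])/H[2,2]))
E
```

```text
bbox (257, 191, 56, 59)
234.2857142857143 0.066 [0.001  0.0008]
234.2857142857143 0.071 [-0.001   0.0008]
234.2857142857143 0.076 [-0.003   0.0009]
223 0.066 [0.0083 0.0008]
223 0.071 [0.0065 0.0008]
223 0.076 [0.0047 0.0009]
face width -> depth 0.20915143073319567 expected depth to .071: 0.19831418219144936
```

Call:
apply_moves:
  deltas:
    - [[0.002, 0.001, 0, 0, -0.04, 0, 0.085], [0, 0, 0.036, 0, 0, 0, 0.085], [0, 0, 0.036, 0, 0, 0, 0.085], [0, 0, 0, 0, 0, 0, 0.085]]

```text
time_s: 4.33
eef_pos: [0.5236, -0.0762, 0.2726]
ee_rot: [3.139, 0.67, -3.057]
force: [-0.9, 0.6, -0.5]
grip_width: 0.085
```

```bash
python3 - <<'E'
from h import *
s,c=wrist("pics/w4.png"); print(s["eef_pos"],s["ee_rot"],s["force"]); d=s["eef_pos"]-A; print("lean",np.arctan2(-d@xc,d[2]),"r",np.hypot(d@xc,d[2]))
im=cv2.imread("pics/w4.png"); cv2.imwrite("pics/w4b.png",cv2.resize(im,(784,588),interpolation=2))
E
```

```text
[ 0.5236 -0.0762  0.2726] [ 3.1387  0.6698 -3.0571] [-0.8987  0.5925 -0.4935]
lean 0.5938386351894791 r 0.06401388669458337
```

View pics/w4b.png

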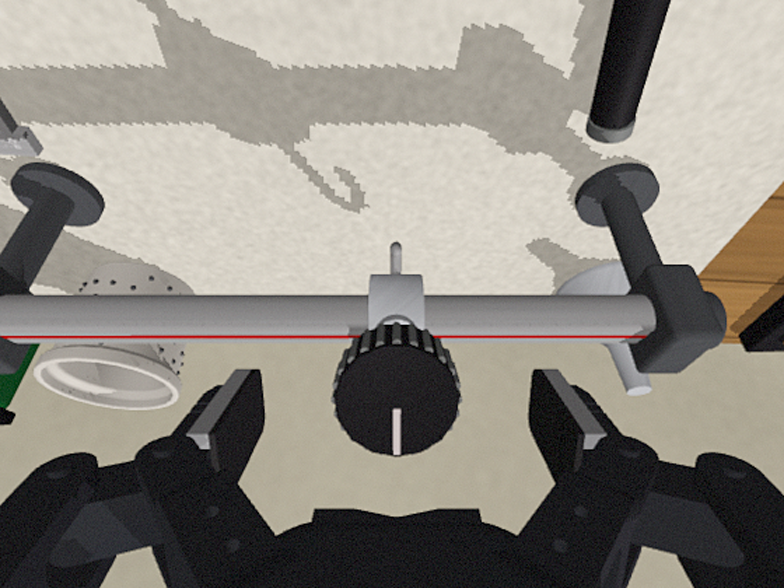

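The knob face is now centred near display (397,397), spanning columns 333–460, well between the fingers. It looks offset towards tool +x, so I'll compute by how much.

```bash
python3 - <<'E'
from h import *
s,c=wrist(); H=c["hand_eye"]; print(c["cx"],c["cy"])
e=H[:3,3]
for v in(456,397):
  d=H[:3,:3]@np.array([(397/1.4-c["cx"])/c["fx"],(v/1.4-c["cy"])/c["fy"],1])
  for z in(-.006,-.002,.002): print(v,z,(e+d*(z-e[2])/d[2])[:2])
E
```

```text
282.84187391340276 207.1773128269645
456 -0.006 [-0.0104 -0.0002]
456 -0.002 [-0.0134 -0.0002]
456 0.002 [-0.0164 -0.0002]
397 -0.006 [ 0.0089 -0.0002]
397 -0.002 [ 0.0066 -0.0002]
397 0.002 [ 0.0043 -0.0002]
```

Call:
apply_moves:
  deltas:
    - [[0.0055, 0, 0, 0, 0, 0, 0.085], [0, 0, 0, 0, 0, 0, 0.05], [0, 0, 0, 0, 0, 0, 0.05], [0, 0, 0, 0, 0, 0, 0.03], [0, 0, 0, 0, 0, 0, 0.03]]
  squeeze: 40

```text
time_s: 4.85
eef_pos: [0.5165, -0.077, 0.2725]
ee_rot: [3.14, 0.674, -3.057]
force: [0.0, -0.2, 0.3]
grip_width: 0.0383
```

Call:
apply_moves:
  deltas:
    - [[0, 0, 0, 0, 0, 0, 0.02], [0, 0, 0, 0, 0, 0, 0.02], [0, 0, 0, 0, 0, 0, 0.02], [0, 0, 0, 0, 0, 0, 0.02], [0, 0, 0, 0, 0, 0, 0.02]]

```text
time_s: 5.27
eef_pos: [0.5166, -0.0769, 0.2723]
ee_rot: [3.14, 0.673, -3.057]
force: [-6.5, 0.8, 8.2]
grip_width: 0.0351
```

```bash
python3 - <<'E'
from h import *
s=bot.read_state(); d=s["eef_pos"]-A; L=np.arctan2(-d@xc,d[2]);r=np.hypot(d@xc,d[2]); print("lean",L,"r",r,s["grip_width"],s["force"],s["wrist_torque"])
T0=pose(s)
# rotate about rail axis by L+.11
phi=-.11; a=L-phi; Q=np.eye(4); Rr=Ro.from_rotvec(yc*a).as_matrix(); Q[:3,:3]=Rr; Q[:3,3]=A-Rr@A
rows(T0,Q@T0)
E
```

```text
lean 0.6820590119941013 r 0.06800291850351808 0.03510971841144077 [-6.4584  0.7576  8.1745] [0.1123 0.2311 0.052 ]
n 7 row [-0.0077 -0.      0.0004] [-0.0001  0.1132  0.0003]
```

Call:
apply_moves:
  deltas:
    - [[-0.0077, 0, -0.0002, 0, 0.113, 0, 0.02], [-0.0077, 0, 0.0004, 0, 0.113, 0, 0.02], [-0.0077, 0, 0.0004, 0, 0.113, 0, 0.02]]

```text
time_s: 5.52
eef_pos: [0.532, -0.0751, 0.282]
ee_rot: [3.137, 0.399, -3.052]
force: [-6.1, -10.0, 1.6]
grip_width: 0.0348
```

Call:
apply_moves:
  deltas:
    - [[-0.0077, 0, 0.0003, 0, 0.113, 0, 0.02], [-0.0077, 0, 0.0003, 0, 0.113, 0, 0.02]]

```text
time_s: 5.68
eef_pos: [0.5471, -0.0734, 0.2868]
ee_rot: [3.137, 0.17, -3.048]
force: [-5.3, -15.3, -1.4]
grip_width: 0.0345
```

```bash
python3 - <<'E'
from h import *
s=bot.read_state(); d=s["eef_pos"]-A; L=np.arctan2(-d@xc,d[2]);r=np.hypot(d@xc,d[2]); print("lean",L,"tool",s["ee_rot"],"r",r,s["grip_width"],"tool force",R(s["ee_rot"]).T@s["force"],s["joint_pos"])
E
```

```text
lean 0.1789063507900976 tool [ 3.1371  0.1703 -3.0484] r 0.06843611576363448 0.03452904430572784 tool force [  6.8427 -14.7753   0.1347] [-0.1634  0.1305  1.8658  0.057   0.9824 -1.8556]
```

Call:
apply_moves:
  deltas:
    - [[-0.0077, -0.0005, 0.0004, 0, 0.113, 0, 0.02], [-0.0077, -0.0005, 0.0004, 0, 0.113, 0, 0.02], [0, 0, 0, 0, 0, 0, 0.02], [0, 0, 0, 0, 0, 0, 0.02]]

```text
time_s: 6.02
eef_pos: [0.5658, -0.0721, 0.2874]
ee_rot: [3.135, -0.049, -3.045]
force: [2.4, -11.4, 6.6]
grip_width: 0.0343
```

```bash
cat >> h.py <<'E'
def st():
    s=bot.read_state(); d=s["eef_pos"]-A; L=np.arctan2(-d@xc,d[2]);r=np.hypot(d@xc,d[2]); M=R(s["ee_rot"])
    print("t",s["time_s"],"lean",L,"rot",s["ee_rot"],"r",r,"yc",d@yc,"w",s["grip_width"],"\nF",M.T@s["force"],"M",M.T@s["wrist_torque"],"q",s["joint_pos"]); return s
E
python3 -c "
from h import *
st()"
```

```text
t 6.0167 lean -0.09683103963289785 rot [ 3.135  -0.0489 -3.045 ] r 0.06825310012834461 yc 0.001077962602866744 w 0.0343325694434857 
F [ -1.0162 -11.5236  -6.6928] M [2.0826 0.0802 0.2297] q [-0.1268  0.2646  1.6859 -0.0047  1.2402 -1.7924]
```

Call:
apply_moves:
  deltas:
    - [[0, 0, 0, 0, 0, 0, 0.06], [0, 0, 0, 0, 0, 0, 0.085], [0, 0, 0, 0, 0, 0, 0.085], [0, 0, -0.04, 0, 0, 0, 0.085], [0, 0, -0.04, 0, 0, 0, 0.085]]

```text
time_s: 6.43
eef_pos: [0.5655, -0.0697, 0.3652]
ee_rot: [3.128, -0.055, -3.045]
force: [1.3, -0.4, 0.8]
grip_width: 0.0849
```

```bash
python3 - <<'E'
from h import *
s=st(); c=viewer.read_camera("wrist"); V=target(-.11-.29,.2); n=.11*xc+zc; n/=np.linalg.norm(n)
V[:3,3]=A+n*.24-V[:3,:3]@c["hand_eye"][:3,3]; print(V[:3,3]); rows(pose(s),V)
E
```

```text
t 6.4333 lean -0.044663044781970765 rot [ 3.128  -0.0553 -3.045 ] r 0.14580019199833022 yc 0.0034917517218188625 w 0.08491695142073015 
F [-1.2463 -0.5332 -0.9065] M [ 0.0009 -0.0974 -0.0138] q [-0.1258  0.2111  1.5844  0.0011  1.4031 -1.7931]
[ 0.6083 -0.0692  0.3199]
n 3 row [-0.0166 -0.0013  0.0125] [0.0035 0.1149 0.0052]
```

Call:
apply_moves:
  deltas:
    - [[-0.0165, -0.001, 0.0125, 0.0035, 0.115, 0.005, 0.085], [-0.0165, -0.001, 0.0125, 0.0035, 0.115, 0.005, 0.085], [-0.0165, -0.001, 0.0125, 0.0035, 0.115, 0.005, 0.085], [0, 0, 0, 0, 0, 0, 0.085], [0, 0, 0, 0, 0, 0, 0.085]]

```text
time_s: 6.9
eef_pos: [0.6099, -0.0683, 0.3166]
ee_rot: [3.141, -0.402, -3.057]
force: [0.0, -0.4, 0.2]
grip_width: 0.0847
```

```bash
python3 - <<'E'
from h import *
s,c=wrist("pics/w5.png"); st(); print(c["eye"],(c["eye"]-A)@xc)
im=cv2.imread("pics/w5.png"); cv2.imwrite("pics/w5b.png",cv2.resize(im,(784,588),interpolation=2))
E
```

```text
t 6.95 lean -0.4670064491254284 rot [-3.1408 -0.3963 -3.0578] r 0.11246717996971706 yc 0.0009471491220596202 w 0.08505413557478363 
F [-0.0998 -0.8219 -0.5037] M [ 0.0129 -0.1721 -0.0346] q [-0.0812  0.496   1.3284 -0.0648  1.7082 -1.7321]
[ 0.587  -0.0706  0.4545] 0.027824453783441054
```

View pics/w5b.png

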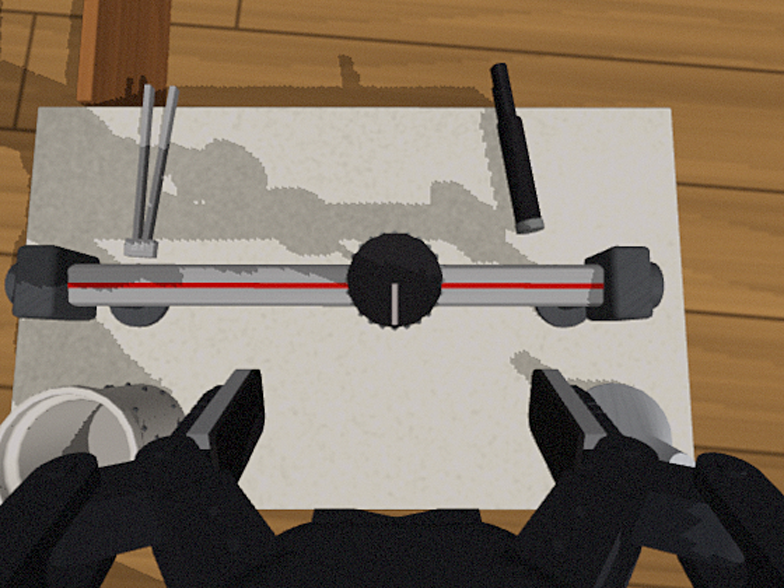

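The thumbscrew is now seen almost end-on: head centre at display (395,280), red line at row 285.5, rail edges at about 263.5 and 305.5. That's close to square, so I'll quantify it.

```bash
cat > sq.py <<'E'
from h import *
from scipy.optimize import brentq
def run(rad_face=.069,rmin=160,rmax=245):
    s,c=wrist(); im=c["color"].astype(np.float32)
    red=(im[:,:,0]>im[:,:,1]+60); red[:rmin+20]=0; red[rmax-10:]=0
    v,u=np.nonzero(red); ok=(u>60)&(u<420); k=np.polyfit(u[ok],v[ok],1); print("red",k)
    mk=((im.max(2)<50)*255).astype(np.uint8); mk[:rmin]=0; mk[rmax:]=0; mk[:,:235]=0; mk[:,325:]=0
    mk=cv2.morphologyEx(mk,cv2.MORPH_CLOSE,np.ones((9,9),np.uint8))
    cs,_=cv2.findContours(mk,0,1); kc=max(cs,key=cv2.contourArea); hull=cv2.convexHull(kc); (ku,kv),kr=cv2.minEnclosingCircle(hull); bb=cv2.boundingRect(kc)
    print("knob",ku,kv,kr,"bbox centre",bb[0]+bb[2]/2-.5,bb[1]+bb[3]/2-.5,bb)
    off=np.arange(-24,24,.25); res=[]
    for a,b in((60,130),(335,415)):
        U,O=np.meshgrid(np.arange(a,b),off); p=cv2.remap(im,U.astype(np.float32),(np.polyval(k,U)+O).astype(np.float32),1).mean(1)[:,1]
        g=np.abs(np.gradient(p)); g[abs(off)<5]=0
        pk=[i for i in range(1,len(g)-1) if g[i]>=g[i-1] and g[i]>g[i+1] and g[i]>3]; print([(off[i],round(float(g[i]),1)) for i in pk]); res.append(p)
    return s,c,k,(ku,kv),bb
if __name__=="__main__":
    run()
E
python3 sq.py
```

```text
red [  0.0001 203.4951]
knob 282.1466064453125 200.51097106933594 33.5179443359375 bbox centre 282.0 201.0 (249, 168, 67, 67)
[(np.float64(-14.75), 13.2), (np.float64(12.25), 5.7), (np.float64(13.25), 4.5), (np.float64(15.25), 4.8)]
[(np.float64(-15.25), 16.4), (np.float64(-14.0), 5.2), (np.float64(-12.0), 8.3), (np.float64(-11.0), 3.7), (np.float64(11.75), 5.3), (np.float64(13.25), 6.2), (np.float64(14.0), 3.7)]
```

```bash
python3 - <<'E'
from h import *
from scipy.optimize import brentq
s,c=wrist(); e=c["eye"]; e2=np.array([e@xc,e[2]])
def a(u,v): d=ray(c,u,v)[1]; return np.arctan2(d@xc,-d[2])
for top,bot in((-15.1,14.2),(-14.9,15.0),(-15.2,13.8)):
    m=(a(282,203.5+top)+a(282,203.5+bot))/2; h=(a(282,203.5+bot)-a(282,203.5+top))/2
    for D in(.011/np.sin(h),(e[2]-.2195)/np.cos(m)):
        ax=e2+D*np.array([np.sin(m),-np.cos(m)])
        f=lambda p,rr:(lambda q:np.arctan2(q[0],-q[1]))(ax+rr*np.array([-np.sin(p),np.cos(p)])-e2)
        print(top,"view",m,"D",D,"ax",ax,"flat",brentq(lambda p:f(p,.0075)-a(282,203.5),-.9,.7),"knob",brentq(lambda p:f(p,.069)-a(282,200.7),-.9,.7))
E
```

```text
-15.1 view -0.11059666705177779 D 0.24457347026856144 ax [0.5505 0.2169] flat -0.15351455287973767 knob -0.09215426310545047
-15.1 view -0.11059666705177779 D 0.24196743605645402 ax [0.5508 0.2195] flat -0.15304247855840156 knob -0.0924280517929796
-14.9 view -0.10906223380349107 D 0.239666926146828 ax [0.5514 0.2217] flat -0.10357840986095618 knob -0.08733808785648788
-14.9 view -0.10906223380349107 D 0.2419264969616481 ax [0.5511 0.2195] flat -0.10352503782884187 knob -0.08705039373741928
-15.2 view -0.11136394966803309 D 0.2471033935244731 ax [0.55   0.2144] flat -0.17929493331575425 knob -0.09463703425993385
-15.2 view -0.11136394966803309 D 0.24198812626909266 ax [0.5506 0.2195] flat -0.1778424154908844 knob -0.09511751240433017
```

```bash
python3 - <<'E'
from h import *
s=st(); rows(pose(s),target(-.115,.145)); V=target(-.115,.145,yawt=np.pi/2); rows(target(-.115,.145),V)
E
```

```text
t 7.05 lean -0.4501163302560969 rot [-3.1396 -0.3903 -3.0588] r 0.11585088681200606 yc 0.0006328500367005208 w 0.08449870657502354 
F [-0.0933  0.7272 -1.2508] M [-0.0198 -0.1449 -0.0392] q [-0.0817  0.4898  1.3282 -0.0649  1.7085 -1.7321]
n 3 row [ 0.0147 -0.0002 -0.0094] [-0.0006 -0.0918  0.    ]
n 14 row [-0.  0.  0.] [-0.      0.      0.1122]
```

Call:
apply_moves:
  deltas:
    - [[0.0147, 0, -0.0094, 0, -0.092, 0, 0.085], [0.0147, 0, -0.0094, 0, -0.092, 0, 0.085], [0.0147, 0, -0.0094, 0, -0.092, 0, 0.085], [0, 0, 0, 0, 0, 0.112, 0.085], [0, 0, 0, 0, 0, 0.112, 0.085]]

```text
time_s: 7.47
eef_pos: [0.5744, -0.072, 0.3676]
ee_rot: [-3.114, -0.104, 2.994]
force: [-0.1, -0.4, -0.5]
grip_width: 0.085
```

Call:
apply_moves:
  deltas:
    - [[0, 0, 0, 0, 0, 0.112, 0.085], [0, 0, 0, 0, 0, 0.112, 0.085], [0, 0, 0, 0, 0, 0.112, 0.085], [0, 0, 0, 0, 0, 0.112, 0.085], [0, 0, 0, 0, 0, 0.112, 0.085]]

```text
time_s: 7.88
eef_pos: [0.5753, -0.0717, 0.3654]
ee_rot: [-3.06, -0.077, 2.432]
force: [0.7, -0.6, -0.5]
grip_width: 0.085
```

Call:
apply_moves:
  deltas:
    - [[0, 0, 0, 0, 0, 0.112, 0.085], [0, 0, 0, 0, 0, 0.112, 0.085], [0, 0, 0, 0, 0, 0.112, 0.085], [0, 0, 0, 0, 0, 0.112, 0.085], [0, 0, 0, 0, 0, 0.112, 0.085]]

```text
time_s: 8.3
eef_pos: [0.5754, -0.0718, 0.3654]
ee_rot: [-3.032, -0.022, 1.874]
force: [-0.2, 0.3, -0.2]
grip_width: 0.085
```

Call:
apply_moves:
  deltas:
    - [[0, 0, 0, 0, 0, 0.112, 0.085], [0, 0, 0, 0, 0, 0.112, 0.085], [0, 0, 0, 0, 0, 0, 0.085], [0, 0, 0, 0, 0, 0, 0.085], [0, 0, 0, 0, 0, 0, 0.085]]

```text
time_s: 8.72
eef_pos: [0.5759, -0.0717, 0.3635]
ee_rot: [-3.026, 0.001, 1.661]
force: [0.3, 0.0, -0.1]
grip_width: 0.0848
```

```bash
python3 - <<'E'
from h import *
s=st(); s=st(); rows(pose(s),target(-.115,.095,yawt=np.pi/2))
E
```

```text
t 8.7167 lean -0.1153186585358048 rot [-3.0265  0.0014  1.6606] r 0.14496870151542085 yc 0.0006383615707885747 w 0.08484894075319607 
F [-0.0133  0.2884  0.1022] M [-0.0419 -0.0056  0.0412] q [-0.113   0.2599  1.5287 -0.0246  1.4655 -0.1988]
t 8.7167 lean -0.1153186585358048 rot [-3.0265  0.0014  1.6606] r 0.14496870151542085 yc 0.0006383615707885747 w 0.08484894075319607 
F [-0.0133  0.2884  0.1022] M [-0.0419 -0.0056  0.0412] q [-0.113   0.2599  1.5287 -0.0246  1.4655 -0.1988]
n 2 row [-0.0003 -0.      0.025 ] [-0.      0.0011  0.0033]
```

Call:
apply_moves:
  deltas:
    - [[-0.0004, 0, 0.038, 0, 0, 0, 0.085], [0, 0, 0.038, 0, 0, 0, 0.085], [0, 0, 0, 0, 0, 0, 0.085], [0, 0, 0, 0, 0, 0, 0.05], [0, 0, 0, 0, 0, 0, 0.05]]
  squeeze: 60

```text
time_s: 9.13
eef_pos: [0.5684, -0.073, 0.2881]
ee_rot: [-3.025, 0.001, 1.658]
force: [0.4, 0.2, -0.1]
grip_width: 0.0632
```

Call:
apply_moves:
  deltas:
    - [[0, 0, 0, 0, 0, 0, 0.03], [0, 0, 0, 0, 0, 0, 0.02], [0, 0, 0, 0, 0, 0, 0.02], [0, 0, 0, 0, 0, 0, 0.02], [0, 0, 0, 0, 0, 0, 0.02]]

```text
time_s: 9.55
eef_pos: [0.5682, -0.073, 0.2884]
ee_rot: [-3.025, 0.002, 1.658]
force: [-2.1, -0.1, 8.0]
grip_width: 0.0341
```

```bash
python3 -c "
from h import *
st()"
```

```text
t 9.55 lean -0.1284317691898221 rot [-3.0254  0.0018  1.6575] r 0.06942214701705124 yc -5.7910732383028626e-05 w 0.034115964249087284 
F [ 0.1019 -3.033  -7.6795] M [ 0.5671 -0.0066  0.0142] q [-0.1164  0.3015  1.6376 -0.026   1.316  -0.1951]
```

Call:
apply_moves:
  deltas:
    - [[0, 0, -0.0004, 0, 0, 0.1, 0.02], [0, 0, 0.0006, 0, 0, 0.1, 0.02], [0, 0, 0.0006, 0, 0, 0.1, 0.02], [0, 0, 0.0006, 0, 0, 0.1, 0.02]]

```text
time_s: 9.88
eef_pos: [0.5677, -0.073, 0.2862]
ee_rot: [-3.034, 0.048, 1.256]
force: [-3.4, -0.2, 4.9]
grip_width: 0.0341
```

```bash
python3 -c "
from h import *
st()"
```

```text
t 9.8833 lean -0.12571489658479082 rot [-3.0344  0.0476  1.2555] r 0.06727216228213789 yc 1.8566144681270047e-06 w 0.0340695803384552 
F [-1.4797 -3.7112 -4.4626] M [ 0.3783 -0.1156 -0.3471] q [-0.1164  0.3031  1.6403 -0.0262  1.3128  0.2095]
```

Call:
apply_moves:
  deltas:
    - [[0, 0, 0.0006, 0, 0, 0.09, 0.02], [0, 0, 0.0006, 0, 0, 0.09, 0.02], [0, 0, 0.0006, 0, 0, 0.09, 0.02], [0, 0, 0.0006, 0, 0, 0.09, 0.02]]

```text
time_s: 10.22
eef_pos: [0.5673, -0.0729, 0.284]
ee_rot: [-3.058, 0.082, 0.897]
force: [-2.9, 0.0, 6.3]
grip_width: 0.0343
```

```bash
python3 -c "
from h import *
st()"
```

```text
t 10.2167 lean -0.12404294818996384 rot [-3.0576  0.0822  0.8969] r 0.06503657833752967 yc 0.00010959503408724046 w 0.03432665429023752 
F [-2.3185 -2.8224 -5.9283] M [ 0.5389 -0.3213 -0.2995] q [-0.1165  0.3045  1.6435 -0.026   1.3085  0.5691]
```

Call:
apply_moves:
  deltas:
    - [[0, 0, 0.0003, 0, 0, 0.05, 0.02], [0, 0, 0.0003, 0, 0, 0.05, 0.02], [0, 0, 0.0003, 0, 0, 0.05, 0.02]]

```text
time_s: 10.47
eef_pos: [0.5672, -0.0729, 0.2832]
ee_rot: [-3.071, 0.094, 0.749]
force: [-3.6, 0.6, 6.0]
grip_width: 0.0339
```

```bash
python3 -c "
from h import *
st()"
```

```text
t 10.4667 lean -0.1232044628508162 rot [-3.0706  0.0937  0.7487] r 0.06414588557450386 yc 0.00015150679600030192 w 0.033891419846792226 
F [-2.7568 -3.2766 -5.5818] M [ 0.5002 -0.3625 -0.2627] q [-0.1165  0.305   1.6447 -0.026   1.3068  0.7171]
```

Call:
apply_moves:
  deltas:
    - [[0, 0, 0.0003, 0, 0, 0.05, 0.02], [0, 0, 0.0003, 0, 0, 0.05, 0.02], [0, 0, 0.0003, 0, 0, 0.05, 0.02]]

```text
time_s: 10.72
eef_pos: [0.567, -0.0728, 0.2822]
ee_rot: [-3.085, 0.103, 0.598]
force: [-3.0, 0.7, 6.4]
grip_width: 0.0339
```

```bash
python3 -c "
from h import *
st()"
```

```text
t 10.7167 lean -0.12283038641534672 rot [-3.0852  0.1033  0.5983] r 0.06322597371401667 yc 0.00022513754646119924 w 0.03392346862495634 
F [-2.737  -2.5935 -6.0444] M [ 0.5186 -0.4154 -0.2959] q [-0.1165  0.3056  1.646  -0.0258  1.305   0.8671]
```

Call:
apply_moves:
  deltas:
    - [[0, 0, 0.0003, 0, 0, 0.05, 0.02], [0, 0, 0.0003, 0, 0, 0.05, 0.02], [0, 0, 0.0003, 0, 0, 0.05, 0.02]]

```text
time_s: 10.97
eef_pos: [0.5669, -0.0728, 0.2814]
ee_rot: [-3.101, 0.111, 0.448]
force: [-2.8, 0.5, 6.0]
grip_width: 0.0342
```

```bash
python3 -c "
from h import *
st()"
```

```text
t 10.9667 lean -0.12230513737049735 rot [-3.1012  0.1106  0.4476] r 0.0623277073686933 yc 0.0002839761577946417 w 0.03418056737788791 
F [-2.8959 -1.9074 -5.6247] M [ 0.4753 -0.4977 -0.3293] q [-0.1165  0.3062  1.6472 -0.0258  1.3033  1.0171]
```

Call:
apply_moves:
  deltas:
    - [[0, 0, 0.0003, 0, 0, 0.05, 0.02], [0, 0, 0.0003, 0, 0, 0.05, 0.02], [0, 0, 0.0003, 0, 0, 0.05, 0.02]]

```text
time_s: 11.22
eef_pos: [0.5667, -0.0727, 0.2805]
ee_rot: [-3.118, 0.115, 0.297]
force: [-4.0, 2.1, 6.4]
grip_width: 0.0342
```

```bash
python3 -c "
from h import *
st()"
```

```text
t 11.2167 lean -0.12207913268198034 rot [-3.1181  0.1154  0.2968] r 0.06142847405171422 yc 0.0003408844997148453 w 0.03420458777973038 
F [-3.8976 -3.263  -5.9141] M [ 0.5139 -0.5676 -0.3414] q [-0.1165  0.3068  1.6484 -0.0257  1.3016  1.1671]
```

Call:
apply_moves:
  deltas:
    - [[0, 0, 0.0003, 0, 0, 0.05, 0.02], [0, 0, 0.0003, 0, 0, 0.05, 0.02]]

```text
time_s: 11.38
eef_pos: [0.5667, -0.0727, 0.28]
ee_rot: [-3.13, 0.117, 0.196]
force: [-4.1, 1.6, 8.1]
grip_width: 0.0336
```

```bash
python3 -c "
from h import *
st()"
```

```text
t 11.3833 lean -0.12256257979855371 rot [-3.1298  0.117   0.1961] r 0.06099652399752153 yc 0.00038985822945366216 w 0.033584643871059104 
F [-4.6478 -2.4276 -7.6031] M [ 0.5001 -0.6725 -0.3035] q [-0.1165  0.307   1.6491 -0.0256  1.3006  1.2672]
```

Call:
apply_moves:
  deltas:
    - [[0, 0, 0.0003, 0, 0, 0.05, 0.02], [0, 0, 0.0003, 0, 0, 0.05, 0.02]]

```text
time_s: 11.55
eef_pos: [0.5667, -0.0727, 0.2796]
ee_rot: [-3.141, 0.118, 0.095]
force: [-4.1, 2.5, 8.8]
grip_width: 0.034
```

```bash
python3 -c "
from h import *
st()"
```

```text
t 11.55 lean -0.12272824792414543 rot [-3.1415  0.1175  0.0954] r 0.060536728287971416 yc 0.00041588527917864803 w 0.03399334056487613 
F [-4.8992 -2.8354 -8.2809] M [ 0.4264 -0.7665 -0.3895] q [-0.1165  0.3073  1.6497 -0.0255  1.2996  1.3671]
```

Call:
apply_moves:
  deltas:
    - [[0, 0, 0.0003, 0, 0, 0.05, 0.02], [0, 0, 0.0003, 0, 0, 0.05, 0.02]]

```text
time_s: 11.72
eef_pos: [0.5667, -0.0726, 0.2792]
ee_rot: [3.13, 0.117, -0.005]
force: [-4.8, 2.3, 10.2]
grip_width: 0.0338
```

```bash
python3 -c "
from h import *
st()"
```

```text
t 11.7167 lean -0.12386240872095501 rot [ 3.13    0.1167 -0.0053] r 0.06012230385368118 yc 0.0004434235534040028 w 0.03382032733963659 
F [-5.9789 -2.1586 -9.6219] M [ 0.4787 -0.8847 -0.372 ] q [-0.1165  0.3075  1.6503 -0.0254  1.2985  1.4671]
```

Call:
apply_moves:
  deltas:
    - [[0, 0, 0.0002, 0, 0, 0.05, 0.02], [0, 0, 0.0002, 0, 0, 0.05, 0.02]]

```text
time_s: 11.88
eef_pos: [0.5667, -0.0726, 0.2788]
ee_rot: [3.118, 0.115, -0.106]
force: [-3.8, 1.9, 10.1]
grip_width: 0.034
```

```bash
python3 -c "
from h import *
s=st(); s,c=wrist('pics/g1.png'); im=cv2.imread('pics/g1.png'); cv2.imwrite('pics/g1b.png',im)"
```

```text
t 11.8833 lean -0.12439923342601215 rot [ 3.1184  0.1148 -0.1058] r 0.05976560756457213 yc 0.0005187726928665199 w 0.033959519948071705 
F [-5.0621 -1.2837 -9.5961] M [ 0.4432 -0.862  -0.3527] q [-0.1164  0.3078  1.6508 -0.0253  1.2977  1.567 ]
```

View pics/g1b.png

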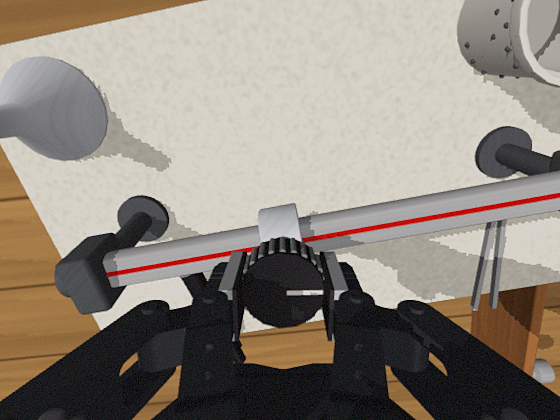

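In the grip view the pointer still points right at (287–316, 293), level with the jaws as it was when I closed on it. So there's no slip and the screw has turned about 1.76 rad.

```bash
cat >> h.py <<'E'
def ptr():
    s=st(); c=viewer.read_camera("wrist"); im=c["color"][275:312,275:330].astype(int); m=(im.min(2)>110)&(np.ptp(im,2)<40) if False else (im.min(2)>110)
    n,l,stt,_=cv2.connectedComponentsWithStats(m.astype(np.uint8)); i=[j for j in range(1,n) if 20<stt[j,4]<400]
    for j in i:
        v,u=np.nonzero(l==j); k=np.polyfit(u,v,1); print("ptr n",len(u),"slope",k[0],"mean",u.mean()+275,v.mean()+275)
E
python3 -c "
from h import *
ptr()"
```

```text
t 11.9333 lean -0.12398500791754521 rot [ 3.118   0.1148 -0.1096] r 0.05971073800014024 yc 0.000519113211281946 w 0.03416612327199205 
F [-6.0081 -1.7396 -7.914 ] M [ 0.3426 -0.8236 -0.3921] q [-0.1164  0.3078  1.6509 -0.0253  1.2976  1.5708]
ptr n 164 slope -0.02026784520433245 mean 305.4756097560976 292.1951219512195
```

Call:
apply_moves:
  deltas:
    - [[0, 0, 0.0003, 0, 0, 0.05, 0.02], [0, 0, 0.0003, 0, 0, 0.05, 0.02]]

```text
time_s: 12.15
eef_pos: [0.5667, -0.0725, 0.2784]
ee_rot: [3.107, 0.112, -0.206]
force: [-4.3, 2.8, 11.1]
grip_width: 0.0339
```

```bash
python3 -c "
from h import *
ptr()"
```

```text
t 12.15 lean -0.1256490542876901 rot [ 3.1072  0.1117 -0.206 ] r 0.05933130086351622 yc 0.0005623118805461965 w 0.03390864804404901 
F [ -6.0156  -1.5047 -10.5757] M [ 0.3169 -0.912  -0.3825] q [-0.1164  0.308   1.6514 -0.0252  1.2965  1.6667]
ptr n 164 slope -0.017736927941231197 mean 305.3414634146341 292.1951219512195
```

Call:
apply_moves:
  deltas:
    - [[0, 0, 0.0003, 0, 0, 0.05, 0.02], [0, 0, 0.0003, 0, 0, 0.05, 0.02]]

```text
time_s: 12.37
eef_pos: [0.5667, -0.0725, 0.2779]
ee_rot: [3.096, 0.107, -0.307]
force: [-3.6, 3.2, 12.4]
grip_width: 0.0342
```

```bash
python3 -c "
from h import *
ptr()"
```

```text
t 12.3667 lean -0.12734085316168509 rot [ 3.0963  0.1074 -0.3065] r 0.058914945733455626 yc 0.000574793150142649 w 0.03416915662910503 
F [ -5.7374  -1.411  -11.905 ] M [ 0.3046 -1.0088 -0.4524] q [-0.1164  0.3083  1.652  -0.0252  1.2954  1.7667]
ptr n 165 slope -0.01900325919483896 mean 305.41818181818184 292.1818181818182
```

Call:
apply_moves:
  deltas:
    - [[0, 0, 0.0002, 0, 0, 0.05, 0.02]]

```text
time_s: 12.5
eef_pos: [0.5667, -0.0725, 0.2778]
ee_rot: [3.091, 0.105, -0.355]
force: [-4.6, 3.0, 11.9]
grip_width: 0.0339
```

```bash
python3 -c "
from h import *
ptr()"
```

```text
t 12.5 lean -0.12720030638935786 rot [ 3.0912  0.1051 -0.3547] r 0.05876479394311514 yc 0.0005839951502693061 w 0.033878277454754226 
F [ -6.6135  -0.6723 -11.3056] M [ 0.2238 -0.972  -0.5064] q [-0.1164  0.3084  1.6522 -0.0252  1.295   1.8147]
ptr n 167 slope -0.017848050712892975 mean 305.36526946107784 292.1556886227545
```

Call:
apply_moves:
  deltas:
    - [[0, 0, 0, 0, 0, 0, 0.045], [0, 0, 0, 0, 0, 0, 0.07], [0, 0, 0, 0, 0, 0, 0.085], [0, 0, 0, 0, 0, 0, 0.085], [0, 0, -0.04, 0, 0, 0, 0.085]]

```text
time_s: 12.97
eef_pos: [0.5671, -0.0722, 0.3085]
ee_rot: [3.087, 0.119, -0.356]
force: [0.2, 0.0, -1.1]
grip_width: 0.0848
```

Call:
apply_moves:
  deltas:
    - [[0, 0, -0.04, 0, 0, 0, 0.085], [0, 0, -0.03, 0, 0, 0, 0.085], [0, 0, 0, 0, 0, 0, 0.085], [0, 0, 0, 0, 0, 0, 0.085]]

```text
time_s: 13.3
eef_pos: [0.5801, -0.0718, 0.3862]
ee_rot: [3.091, 0.103, -0.355]
force: [0.3, 0.2, 0.2]
grip_width: 0.0849
```

```bash
python3 - <<'E'
from h import *
s,c=wrist("pics/w6.png"); st()
cv2.imwrite("pics/w6b.png",c["color"][:,:,::-1])
E
```

```text
t 13.35 lean -0.12054693795249494 rot [ 3.0901  0.1062 -0.3555] r 0.16618624856446285 yc 0.0002617341750592648 w 0.08501787810793424 
F [ 0.56   -0.1165  1.0501] M [-0.0148  0.0422  0.0701] q [-0.1125  0.2556  1.4902 -0.0246  1.5113  1.8139]
```

View pics/w6b.png

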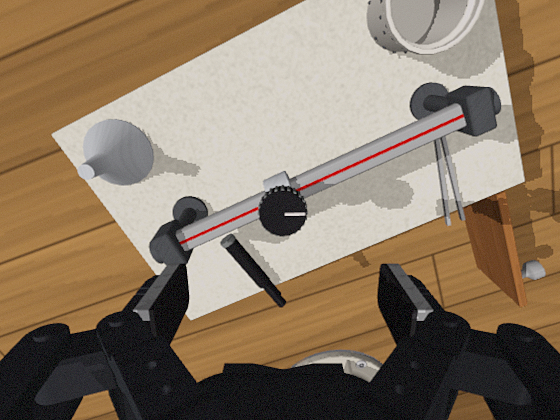

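The fingers are clear of the head, and the pointer is still level at (286–304, 214). The pot, funnel, dibber and tweezers are where they were. One last numeric check of squareness.

```bash
python3 - <<'E'
from h import *
from scipy.optimize import minimize_scalar
s,c=wrist(); im=c["color"].astype(np.float32)
mk=((im.max(2)<40)*255).astype(np.uint8); mk[:175]=0; mk[240:]=0; mk[:,:256]=0; mk[:,312:]=0
mk=cv2.morphologyEx(mk,cv2.MORPH_CLOSE,np.ones((5,5),np.uint8)); k=max(cv2.findContours(mk,0,1)[0],key=cv2.contourArea); (u,v),r=cv2.minEnclosingCircle(k); print("circle",u,v,r,cv2.boundingRect(k))
def prj(p): q=R(c["attitude"]).T@(p-c["eye"]); return np.array([c["fx"]*q[0]/q[2]+c["cx"],c["fy"]*q[1]/q[2]+c["cy"]])
for L in(-.2,-.15,-.1,-.05,0): print(L,"face",prj(target(L,.057)[:3,3]),"mid",prj(target(L,.048)[:3,3]))
# red line check
red=(im[:,:,0]>im[:,:,1]+60)&(im[:,:,0]>im[:,:,2]+60); red[:100]=0; red[255:]=0; red[:,:170]=0; red[:,470:]=0
vv,uu=np.nonzero(red); kk=np.polyfit(uu,vv,1)
for ph in(-.2,-.15,-.1,-.05,0):
    n=-np.sin(ph)*xc+np.cos(ph)*zc; e=[prj(A+.0075*n+t*yc) for t in(-.12,-.08,.08)]; print(ph,"line resid",[float(q[1]-np.polyval(kk,q[0])) for q in e])
E
```

```text
circle 282.1428527832031 210.0 24.661069869995117 (259, 186, 48, 49)
-0.2 face [279.5864 207.5678] mid [280.1004 204.9739]
-0.15 face [281.2361 210.997 ] mid [281.4398 207.7655]
-0.1 face [282.88   214.3545] mid [282.7757 210.503 ]
-0.05 face [284.5112 217.6268] mid [284.1031 213.1764]
0 face [286.1232 220.8011] mid [285.4169 215.7758]
-0.2 line resid [-0.8157144589099801, -0.7684027682135195, -0.5946860132462461]
-0.15 line resid [-0.33045564878233336, -0.2916787533358729, -0.14929629355253837]
-0.1 line resid [0.14954540461721422, 0.1798826299126688, 0.2912792191781648]
-0.05 line resid [0.6230000421539046, 0.6450169102436121, 0.7258643903274447]
0 line resid [1.0886414327482612, 1.102480952004754, 1.1533026474127155]
```

```bash
python3 -c "
from workcell import bot
print(bot.hand_in(), bot.read_state()['force'])"
```

```text
the job is handed in; nothing more can be done
the job is handed in; nothing more can be done
```

The collar is turned square to the flat, the thumbscrew is tightened to about snug, and the job was handed in at about 13.5 s with the gripper open and clear. The tool reports no verdict.

- **Alignment:** I turned the collar about the rail from about 0.68 rad front lean. The flat measures about 0.11–0.12 rad from upright, towards the cabinet's back. The last picture puts the red line at about −0.12 rad and the screw at −0.10 to −0.16 rad, so they agree to about 0.04 rad. An earlier end-on view gave a wider spread for the flat (−0.10 to −0.18 rad), because the rail's edges were blurred.
- **Tightening:** I ran the screw in about 2.0 rad clockwise. The moment was about 0.31 N m running and about 0.51 N m at the last step, with noise of about 0.03 N m. The last few readings together put contact near 1.65 rad and the snug load at about 0.17–0.19 N m over running, roughly 28–32 N. The start of contact was gradual, so that figure is good to about 0.04 N m.
- **Grip and forces:** The knob's pointer mark stayed fixed in the gripper, so the grip did not slip. The measured force on the tool stayed under about 17 N.
- **After letting go:** The pointer had not moved back. The pot, funnel, dibber and tweezers looked in place in the last picture, though I judged that by eye only.

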